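# Turn the hold-down bar end for end on a drilling ramp

### The job

The panel is loaded on the drilling ramp, but the aluminium hold-down bar sits on its stud the wrong way round, with its thin rounded toe pointing up the slope. Lift the bar right off the stud, turn it end for end and lower it back over the stud, keeping hold of it until it has come to rest, so that it lies flat with its toe on the panel, pointing straight down the ramp, and its heel leg standing on the ramp behind the stud. Leave the panel where it lies, and do not disturb the knob, mallet, box and glue bottle around the ramp.

Things in the scene. Friction and masses are not known exactly. Their poses are not given: they have to be found in the camera images.
- deck: Plywood deck of the drilling ramp, fixed, sloping 30 degrees. Origin: on its surface at the stud's foot, 128 mm above the bench. x runs up the slope, y across, z square out of the deck along the stud. 285 mm long (x -185 to +100), 182 wide, 15 thick; side strips 22 mm high, 152 mm apart inside; foot ledge 12 mm high at x -184 to -166. Its place on the bench and the way it faces vary.
- stud_top (a point): Tip of the fixed steel stud, 50 mm from the deck's origin along the deck's z; the stud is 8 mm thick, its last 4 mm tapered, with a lock nut 16 mm across and 5 mm high at its foot. Axes as for the deck.
- bar_center (a point): Centre of the slot in the loose aluminium hold-down bar (0.18 kg), half-way up. x along the bar to its toe, y across, z out of its upper face. Bar 32 mm wide, 15 thick, from x -40 (square heel) to +85 (round toe); straight-sided to x +48, then thinning to 7 mm at the toe. Slot right through, 22 mm in x, 14 in y. Fitted properly: parallel to the deck, this point 19.5 mm above it.
- bar_heel (a point): Middle of the underside of the bar's heel leg, which is as wide as the bar, 12 mm thick along it (from 40 to 28 mm behind the slot's centre) and reaches 12 mm below the bar's underside. At the start leg and toe both rest on the deck, toe up the slope and low, so that the bar lies about 6 degrees off the deck. Axes as for the bar.
- bar_toe (a point): Tip of the bar's rounded toe, at its underside, 85 mm from the slot's centre; axes as for the bar.
- panel_center (a point): Centre of the loose plywood panel to be drilled, 110 mm (up the slope) x 142 x 12 mm, 0.13 kg, lying on the deck against the foot ledge between the side strips; its upper edge is 56 mm down the slope from the stud. Axes as for the deck.
- knob: Black three-lobed clamp knob, 58 mm across and 30 mm high, loose on the bench beside the ramp; origin at the centre of its underside.
- mallet: Wooden joiner's mallet lying on the bench, 310 mm long, head 130 x 75 x 60 mm; origin on the bench below the handle, 110 mm from the head's middle.
- teabox: Open box of pale wood with a heart on two sides, 100 x 150 x 95 mm high; origin at the centre of its underside.
- glue: Closed white plastic glue bottle with a red cap, 60 mm thick, 170 mm high, standing; origin at the centre of its underside.
Things that resemble listed ones, but are neither listed nor needed, are in the scene too. What is meant by the part that bears bar_center is not turquoise, and is the larger of those in its own colour.

How it is judged:
On the way, in this order (a step that is already met when the one before it is completed fails the run):
1. the bar has been lifted right off the stud (z of bar_center in the frame of deck above 0.06 m), for 0.1 s.
2. the bar, toe down the slope, is lowered in the grip on the stud until it rests or nearly so (within 12 mm) (z of bar_center in the frame of deck below 0.032 m and x of bar_toe in the frame of deck below -0.055 m and contact force between the fingers and bar above 0.5 N), for 0.1 s.
At the end, for the whole second after the job is handed in: The bar is on the stud and flat: slot centre within 11 mm of it along, 7 mm across, 16.5 to 22.5 mm above the deck, bar within 3.4 deg of the deck; toe tip over 65 mm down the slope, within 22 mm of straight; panel moved under 8 mm, knob, mallet, box and glue bottle under 20 mm (x of bar_center in the frame of deck between -0.011 and 0.011 m and y of bar_center in the frame of deck between -0.007 and 0.007 m and z of bar_center in the frame of deck between 0.0165 and 0.0225 m and x of bar_toe in the frame of deck below -0.065 m and y of bar_toe in the frame of deck between -0.022 and 0.022 m and angle between the z axis of bar_center and the z axis of deck, either way round below 0.06 rad and distance of panel_center from where it was at the start of the episode below 0.008 m and distance of each of knob, mallet, teabox, glue from where it was at the start of the episode below 0.02 m); the robot touches nothing.
It fails at once if the panel is shifted by more than 12 mm (distance of panel_center from where it was at the start of the episode above 0.012 m).
It fails at once if the knob, mallet, box or glue bottle is shifted by more than 30 mm or knocked over (distance of any of knob, mallet, teabox, glue from where it was at the start of the episode above 0.03 m or angle between any of knob, mallet, teabox, glue's own z axis and vertical above 0.5 rad).
It also fails if it takes over 43 s, if anything falls off the work surface, if the arm or the gripper's body presses on something with over 40 N, if the wrist force passes 120 N, or if a joint passes its speed limit or range.

### The arm

A 7-joint arm with a two-finger parallel gripper is mounted at the origin on the work surface. World frame = base frame: x ahead of the robot, y to its left, z up, the work surface at z = 0. Lengths are in m, angles in rad, forces in N, time in s.
With the tool pointing down it reaches from about 0.4 to 0.85 m from the base axis. Payload 4.5 kg.
Tool frame: the origin (TCP) lies midway between the tips of the shut fingers; the grasp point (between the pads) lies pinch_z behind it (pinch_z is the distance from the TCP to the grasp point, in m); z points along the fingers, x is the direction in which the jaws open and shut, and the axes are right-handed (so a half turn about z gives the same grasp; the last joint's range is limited). The gripper opens to 85 mm and grips with 20 to 120 N. Pads are 22 mm wide; open, the fingers measure 114 mm over their backs; the gripper's body (76 mm by 85 mm) begins 54 mm behind the grasp point. The pads swing forward as they close: fully open they stand 13 mm farther back than shut.
Start: joints at [-1.22, 0.689, -0.195, 1.565, 0.157, 0.902, -0.215], TCP at [0.195, 0.594, 0.231] pointing down, gripper open.
Joint ranges: [-3.01, 3.01], [-0.46, 2.08], [-1.47, 1.51], [0.13, 2.56], [-1, 4.14], [0.04, 2.09], [-2.66, 2.66]. Speed limits (rad/s): [2.57, 2.57, 3.14, 3.14, 3.14, 3.14, 3.14].

### API

Orientations are given as a rotation vector (axis times angle).
In Python, from bench import state, camera, camera_info, hand_in, pinch_z gives the robot as it stands.
- The arm moves only by the tool step_arm, never from a script. Its argument "moves" is one flat list of numbers, 7 for each row, row after row: the shift along the tool's x, y, z in cm, then the turn, a rotation vector about the tool's x, y, z in degrees, then the finger opening in cm, from 0 to 8.54. A call has 1 to 5 rows; each row is the pose to reach, as a shift and turn from the pose commanded when the call began, along the tool's axes at that moment; what a row does not reach only later rows make up. A row lasts 1/10 s, in which the tool goes at most 50 mm and 8.59 degrees, less where a joint would pass 70% of its speed; a pose out of reach is approached as far as the arm can. A call with a gripper value outside its range is refused whole. The fingers move at their own pace and stop on an object; "grip_force" is the grip in N (left out, the last holds). Time passes only in rows, so rows that repeat a pose let the fingers close. It gives the time, the measured TCP pose, the force and the opening at its end, in the units of the state.
- state(): the state, without advancing time (a new reading comes with each control period).
- camera(name): name is "scene" or "side" or "wrist"; returns the picture (480x640x3 uint8, red, green, blue); there is no depth.
- camera_info(name): a dict with "fx", "fy", "cx", "cy" (pixels), "world_from_camera" (4x4, takes a point from camera to world coordinates). Camera axes: x right, y up, looking along -z (the intrinsics and any distortion apply to the point x, -y, -z); pixel columns grow to the right and rows downward; lengths in m; the calibration is good to about 2 mm. A picture is of the moment at which its call begins: read the wrist's pose just before it. camera_info takes no time and is no camera call; for the wrist camera it gives the pose at the moment of the call.
- hand_in(): hands the job in, once; it reports no verdict.
The state is a dict: "time": time; "joint_pos": joint angles; "dq": joint speeds; "joint_efforts": joint torques, N m; "tcp_pos": TCP position; "eef_rot": TCP orientation; "contact_force": force on the tool from outside, world axes, zero at the start; "moment": the same for the moment, N m; "grip_width": opening from 0.0 (shut) to 1.0 (fully open).
Only numpy, scipy, OpenCV 4.12 (cv2) and the standard library are available. Lean on these libraries where they do the work, as an engineer would, in place of code of your own. Each camera call takes 0.05 s, during which the arm holds its last target.

## Working session

There is one attempt and no reset: what is moved stays moved. The work goes in short steps, Python scripts to look and compute and a tool call to move; the robot and the scene stay as the last step left them, time stands still between calls to the robot, and variables do not carry over. Pictures are saved under pics/ and viewed, and the job is handed in when it is done.

Besides the shell and the picture viewer there is one more tool, called after ">>>" as name(argument=value, ...) on one line, values as JSON. step_arm: Moves the arm, as the interface text tells. Its arguments: {"type":"object","properties":{"moves":{"type":"array","items":{"type":"number"}},"grip_force":{"type":"number"}},"required":["moves"]}

```bash
ls; mkdir -p pics; python3 - <<'E'
from bench import *
import cv2,json
print(state()); 
print(pinch_z)
for n in ("scene","side","wrist"):
    i=camera_info(n); print(n,i)
    cv2.imwrite(f"pics/{n}0.png",cv2.cvtColor(camera(n),cv2.COLOR_RGB2BGR))
E
```

```text
pics
{'time': 0.0, 'joint_pos': array([-1.22017682,  0.68995355, -0.19447972,  1.56639939,  0.15729749,
        0.9024734 , -0.21505771]), 'dq': array([ 0.00058673,  0.00222171, -0.00107381,  0.00119681,  0.00085844,
       -0.00134239, -0.00077718]), 'joint_efforts': array([-4.26421602e-04, -5.39622152e+01, -1.26674172e+00, -1.58542371e+01,
        9.04211425e-03,  9.57916811e-03,  6.37690945e-06]), 'tcp_pos': array([0.19457456, 0.59323944, 0.23048741]), 'eef_rot': array([ 2.54298253e+00,  1.84262652e+00, -2.19358684e-03]), 'contact_force': array([-0.42431342, -0.08256084,  0.50683702]), 'moment': array([-0.00618169, -0.03995226, -0.01069758]), 'grip_width': 0.9963689075289577}
0.0187
scene {'fx': 558.2633696021635, 'fy': 558.2633696021635, 'cx': 323.0503965921787, 'cy': 236.9089204808134, 'world_from_camera': array([[ 0.09588098, -0.83516904,  0.54157133,  1.25096988],
       [ 0.99536428,  0.08456452, -0.04581267, -0.04528935],
       [-0.00753639,  0.54345332,  0.83940556,  1.17613448],
       [ 0.        ,  0.        ,  0.        ,  1.        ]])}
side {'fx': 468.24673428303026, 'fy': 468.24673428303026, 'cx': 321.043959797381, 'cy': 232.97042212808137, 'world_from_camera': array([[ 0.68582271,  0.48004326, -0.54699697, -0.00206547],
       [-0.72774667,  0.45820295, -0.51032816, -0.55566937],
       [ 0.00565603,  0.74806987,  0.66359587,  0.85372626],
       [ 0.        ,  0.        ,  0.        ,  1.        ]])}
wrist {'fx': 381.2117306444646, 'fy': 381.2117306444646, 'cx': 323.9773740473654, 'cy': 241.5069801680296, 'world_from_camera': array([[ 3.11280131e-01, -9.18305092e-01, -2.44582169e-01,
         1.32970468e-01],
       [ 9.50317856e-01,  3.00575316e-01,  8.09348570e-02,
         6.13609909e-01],
       [-8.07528576e-04, -2.57624216e-01,  9.66244851e-01,
         3.71272025e-01],
       [ 0.00000000e+00,  0.00000000e+00,  0.00000000e+00,
         1.00000000e+00]])}
```

View pics/scene0.png

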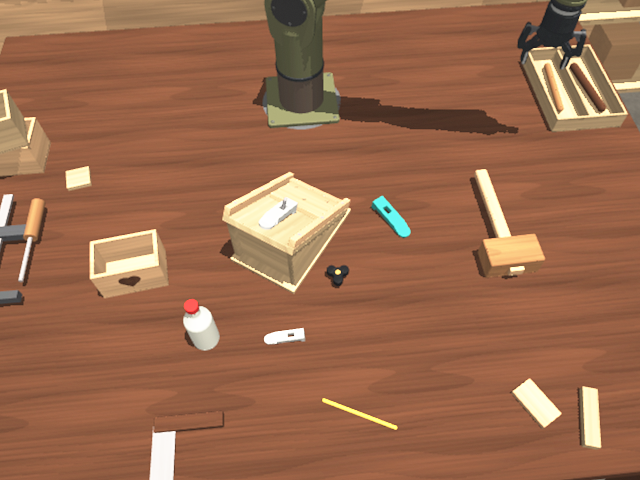

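View pics/side0.png

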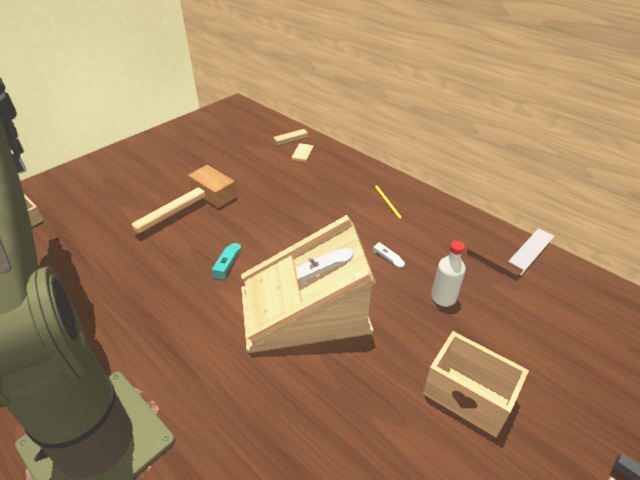

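View pics/wrist0.png

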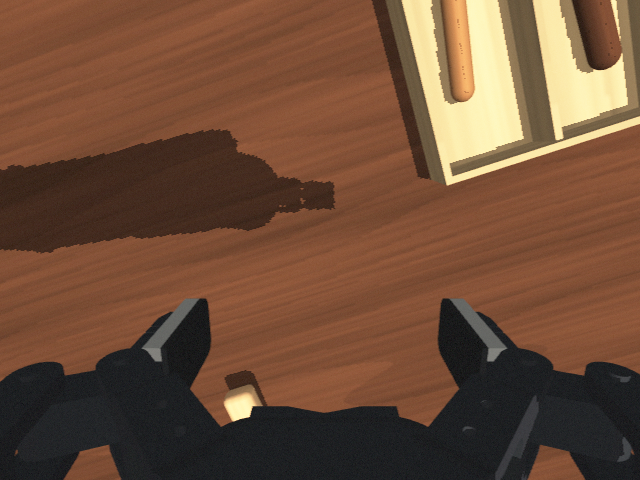

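```bash
python3 - <<'E'
import cv2
a=cv2.imread("pics/scene0.png")[165:295,215:360]; cv2.imwrite("pics/sc_crop.png",cv2.resize(a,None,fx=5,fy=4.6,interpolation=cv2.INTER_CUBIC) if 0 else cv2.resize(a,None,fx=4.5,fy=4.5,interpolation=cv2.INTER_CUBIC))
a=cv2.imread("pics/side0.png")[210:360,230:390]; cv2.imwrite("pics/si_crop.png",cv2.resize(a,None,fx=4,fy=4,interpolation=cv2.INTER_CUBIC))
E
```

```text
(no output)
```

View pics/sc_crop.png

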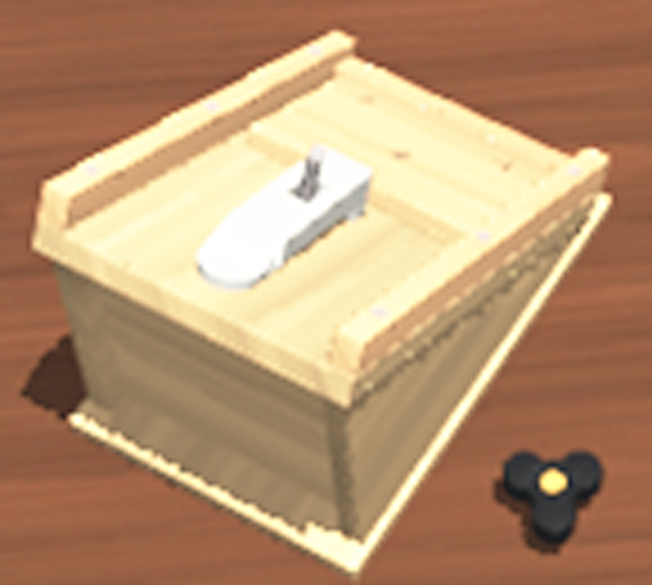

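View pics/si_crop.png

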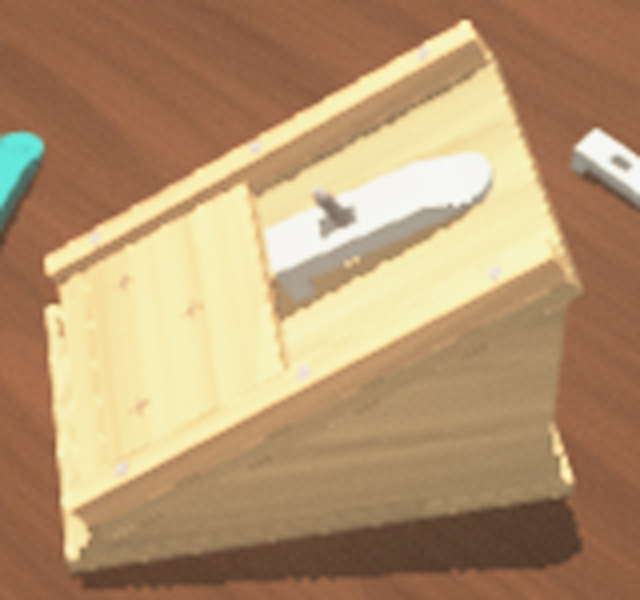

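```bash
cat > h.py <<'E'
import numpy as np, cv2
from bench import *
def ray(n,uv,info=None):
    i=info or camera_info(n); T=i["world_from_camera"]
    d=np.array([(uv[0]-i["cx"])/i["fx"],-(uv[1]-i["cy"])/i["fy"],-1]); d=T[:3,:3]@d
    return T[:3,3],d/np.linalg.norm(d)
def plane(n,uv,z,info=None):
    o,d=ray(n,uv,info); return o+d*(z-o[2])/d[2]
def tri(rs):
    A=np.zeros((3,3));b=np.zeros(3)
    for o,d in rs:
        P=np.eye(3)-np.outer(d,d);A+=P;b+=P@o
    x=np.linalg.solve(A,b); r=[np.linalg.norm((np.eye(3)-np.outer(d,d))@(x-o)) for o,d in rs]
    return x,max(r)
def proj(n,p,info=None):
    i=info or camera_info(n); T=i["world_from_camera"]; q=T[:3,:3].T@(np.asarray(p)-T[:3,3])
    return np.array([i["cx"]+i["fx"]*q[0]/-q[2], i["cy"]-i["fy"]*q[1]/-q[2]])
def sc(u,v): return ((u+.5)/4.5-.5+215,(v+.5)/4.5-.5+165)
def si(u,v): return ((u+.5)/4-.5+230,(v+.5)/4-.5+210)
E
python3 - <<'E'
from h import *
S={'A1':((90,170),(495,272)),'A2':((211,105),(303,373)),'A3':((321,48),(121,468)),
'B1':((378,314),(424,54)),'B2':((484,237),(255,148)),'B3':((577,171),(95,238)),'tip':((318,150),(320,193))}
P={}
for k,(a,b) in S.items():
    x,r=tri([ray("scene",sc(*a)),ray("side",si(*b))]); P[k]=x; print(k,x.round(4),round(r,4))
ux=(P['A1']-P['A3']+P['B1']-P['B3']);print('yaw',np.degrees(np.arctan2(ux[1],ux[0])),'slope',np.degrees(np.arctan2(ux[2],np.hypot(*ux[:2]))))
uy=sum(P['B%d'%i]-P['A%d'%i] for i in(1,2,3))/3;print(np.linalg.norm(uy),np.degrees(np.arctan2(-uy[0],uy[1])))
print(np.linalg.norm(P['A1']-P['A3']),np.linalg.norm(P['B1']-P['B3']))
m=sum(P['%s%d'%(c,i)] for i in(1,2,3) for c in 'AB')/6; print('mean',m)
print('tip scene', plane("scene",sc(318,150),.1713),'side',plane("side",si(320,193),.1713))
E
```

```text
A1 [ 0.4993 -0.1762  0.1827] 0.0009
A2 [ 0.4216 -0.1197  0.1277] 0.0006
A3 [ 0.3446 -0.0616  0.0725] 0.0009
B1 [ 0.5976 -0.0413  0.1824] 0.001
B2 [0.52   0.0158 0.127 ] 0.0008
B3 [0.4431 0.073  0.0712] 0.0
tip [ 0.4889 -0.0652  0.1692] 0.0003
yaw -36.498375842224675 slope 29.93060061357274
0.16705744354326788 -36.1010966133472
0.221856044348839 0.22207650151808328
mean [ 0.47103588 -0.0516917   0.12724531]
tip scene [ 0.49028548 -0.0649006   0.1713    ] side [ 0.48754    -0.06706787  0.1713    ]
```

```bash
cat >> h.py <<'E'
from scipy.spatial.transform import Rotation as Ro
def deck(yaw=np.radians(-36.3),org=(.5093,-.0805,.128)):
    c,s=np.cos(yaw),np.sin(yaw); k,h=np.cos(np.pi/6),.5
    ux=np.array([k*c,k*s,h]);uy=np.array([-s,c,0]);uz=np.cross(ux,uy)
    return np.c_[ux,uy,uz],np.array(org)
D,O=deck()
def toolR(sgn=1,pitch=0):
    # tool x=sgn*deck y, z=-deck z, then pitch (deg) about deck y
    R=D@Ro.from_euler('y',pitch,degrees=True).as_matrix()@np.array([[0,sgn,0],[sgn,0,0],[0,0,-1.]]).T
    return R
def go(p,R,note=True):
    s=state();R0=Ro.from_rotvec(s["eef_rot"]).as_matrix()
    d=R0.T@(np.asarray(p)-s["tcp_pos"])*100; w=np.degrees(Ro.from_matrix(R0.T@R).as_rotvec())
    print('shift cm',d.round(2),'turn',w.round(2),'|',np.linalg.norm(d).round(1),np.linalg.norm(w).round(1))
def tw(p): return O+D@np.asarray(p)   # deck->world
def td(p): return D.T@(np.asarray(p)-O)
def st():
    s=state();R=Ro.from_rotvec(s["eef_rot"]).as_matrix()
    print('t',round(s["time"],2),'tcp deck mm',(td(s["tcp_pos"])*1000).round(1),'world',s["tcp_pos"].round(4))
    M=D.T@R;print('tool x,z in deck',M[:,0].round(3),M[:,2].round(3),'q',s["joint_pos"].round(2),'F',s["contact_force"].round(1),'g',round(s["grip_width"],3))
E
python3 - <<'E'
from h import *
print(toolR())
st()
go((.195,.594,.33),Ro.from_rotvec(state()["eef_rot"]).as_matrix())
go(tw((-.0,0,.18)),toolR())
print(proj("scene",tw((0,0,0.05))),proj("side",tw((0,0,.05))))
E
```

```text
[[ 0.59201318  0.69795437  0.40296414]
 [ 0.80592828 -0.51269845 -0.29600659]
 [ 0.          0.5        -0.8660254 ]]
t 0.15 tcp deck mm [-513.9  356.8  415.2] world [0.1946 0.5934 0.2306]
tool x,z in deck [-0.271  0.95   0.155] [-0.5   -0.001 -0.866] q [-1.22  0.69 -0.19  1.57  0.16  0.9  -0.22] F [ 0.3 -0.3 -0.6] g 1.001
shift cm [ 0.05  0.02 -9.94] turn [0. 0. 0.] | 9.9 0.0
shift cm [-51.44  42.34  -5.24] turn [-29.73  -4.67  17.76] | 66.8 34.9
[284.89299378 197.57094657] [309.6964327  257.15904519]
```

>>> step_arm(moves=[0, 0, -4, 0, 0, 0, 8.5, -2, 2, -8, 0, 0, 0, 8.5, -5, 5, -10, 0, 0, 0, 8.5, -9, 8, -10, -3, 0, 2, 8.5, -13, 11, -10, -6, -1, 4, 8.5])

```text
time: 0.65
tcp_pos: [0.2598, 0.4339, 0.332]
eef_rot: [2.529, 1.696, 0.075]
contact_force: [0.6, -0.4, 0.2]
grip_width: 0.997
```

```bash
python3 - <<'E'
from h import *
st()
go(tw((-.0,0,.18)),toolR())
E
```

```text
t 0.65 tcp deck mm [-335.9  266.9  429.5] world [0.2598 0.4339 0.332 ]
tool x,z in deck [-0.215  0.97   0.11 ] [-0.405  0.014 -0.914] q [-1.09  0.41 -0.15  1.78  0.2   0.98 -0.16] F [ 0.6 -0.4  0.2] g 0.997
shift cm [-35.86  33.15   8.86] turn [-23.65  -3.67  13.58] | 49.6 27.5
```

>>> step_arm(moves=[-3.5, 3.2, 0, -3, 0, 2, 8.5, -7, 6.5, 0, -6, -1, 4, 8.5, -10.5, 10, 0, -9, -1, 6, 8.5, -14, 13, 0, -12, -2, 8, 8.5, -18, 16.5, 0, -15, -2, 10, 8.5])

```text
time: 1.15
tcp_pos: [0.3422, 0.2096, 0.351]
eef_rot: [2.456, 1.352, 0.247]
contact_force: [0.3, 0.3, -0.7]
grip_width: 0.994
```

```bash
python3 - <<'E'
from h import *
st()
go(tw((-.0,0,.18)),toolR())
E
```

```text
t 1.15 tcp deck mm [-153.8  134.9  346.4] world [0.3422 0.2096 0.351 ]
tool x,z in deck [-0.062  0.998  0.029] [-0.152  0.02  -0.988] q [-1.01  0.2   0.03  2.13  0.49  0.87 -0.29] F [ 0.3  0.3 -0.7] g 0.994
shift cm [-14.9   16.8   13.83] turn [-8.72 -1.41  3.68] | 26.4 9.6
```

>>> step_arm(moves=[-3, 3.4, 2, -2, 0, 1, 8.5, -6, 6.8, 4, -4, -1, 2, 8.5, -9, 10, 7, -6, -1, 3, 8.5, -12, 13.5, 10.5, -8, -1, 4, 8.5, -14.9, 16.8, 13.8, -8.7, -1.4, 3.7, 8.5])

```text
time: 1.65
tcp_pos: [0.4298, -0.013, 0.2887]
eef_rot: [2.371, 1.203, 0.321]
contact_force: [3.2, -0.1, 0.5]
grip_width: 0.997
```

```bash
python3 - <<'E'
from h import *
st()
go(tw((-.0,0,.18)),toolR())
i=camera_info("wrist"); im=camera("wrist"); st()
np.save("w1.npy",np.r_[i["world_from_camera"].ravel()])
cv2.imwrite("pics/wrist1.png",cv2.cvtColor(im,cv2.COLOR_RGB2BGR))
print(proj("wrist",tw((0,0,.05)),i),proj("wrist",tw((0,0,0)),i))
E
```

```text
t 1.65 tcp deck mm [ -9.7   7.3 191.2] world [ 0.4298 -0.013   0.2887]
tool x,z in deck [-0.002  1.     0.001] [-0.003  0.001 -1.   ] q [-0.7   0.3   0.37  2.43  1.18  0.35 -0.53] F [ 3.2 -0.1  0.5] g 0.997
shift cm [-0.74  0.97  1.11] turn [-0.18 -0.07  0.1 ] | 1.7 0.2
t 1.7 tcp deck mm [ -6.4   0.7 188.1] world [ 0.4295 -0.021   0.2877]
tool x,z in deck [ 0.001  1.    -0.012] [ 0.    -0.012 -1.   ] q [-0.7   0.3   0.38  2.43  1.19  0.35 -0.53] F [ 0.1 -5.7 -0.6] g 0.995
[313.95609283 242.59005007] [315.28438024 228.18908155]
```

View pics/wrist1.png

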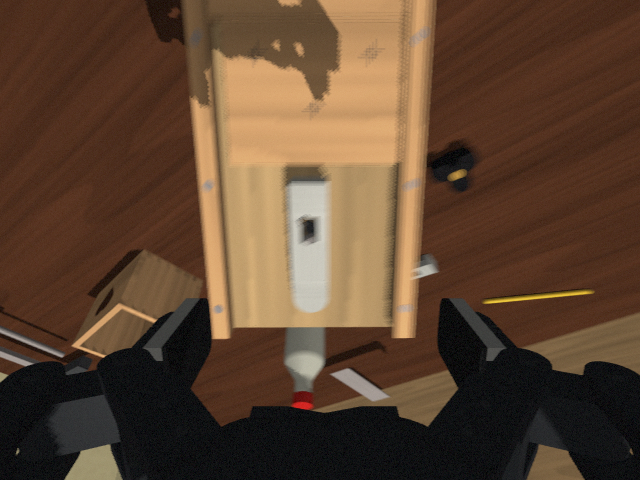

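>>> step_arm(moves=[0, 0.3, 1, 0, 0, 0, 8.5, 0, 0.5, 2, 0, 0, 0, 8.5, 0, 0.5, 2, 0, 0, 0, 8.5, 0, 0.5, 2, 0, 0, 0, 8.5])

```text
time: 2.1
tcp_pos: [0.4416, -0.0207, 0.2744]
eef_rot: [2.371, 1.201, 0.319]
contact_force: [0.3, 0.4, 0.1]
grip_width: 0.994
```

```bash
python3 - <<'E'
from h import *
st()
go(tw((-.0,0,.18)),toolR())
i=camera_info("wrist"); im=camera("wrist"); st()
np.save("w2.npy",i["world_from_camera"])
cv2.imwrite("pics/wrist2.png",cv2.cvtColor(im,cv2.COLOR_RGB2BGR))
c=im[130:330,180:450]
cv2.imwrite("pics/wrist2c.png",cv2.resize(cv2.cvtColor(c,cv2.COLOR_RGB2BGR),None,fx=2.9,fy=2.9,interpolation=cv2.INTER_CUBIC))
print(proj("wrist",tw((0,0,.05)),i),proj("wrist",tw((0,0,0)),i))
E
```

```text
t 2.1 tcp deck mm [ -4.7   8.1 171.8] world [ 0.4416 -0.0207  0.2744]
tool x,z in deck [-0.001  1.    -0.001] [-0.002 -0.001 -1.   ] q [-0.68  0.35  0.41  2.43  1.32  0.29 -0.65] F [0.3 0.4 0.1] g 0.994
shift cm [-0.81  0.47 -0.82] turn [-0.12  0.06  0.04] | 1.2 0.1
t 2.15 tcp deck mm [ -4.7   8.3 172. ] world [ 0.4416 -0.0205  0.2746]
tool x,z in deck [-0.001  1.    -0.   ] [-0.002 -0.    -1.   ] q [-0.68  0.35  0.41  2.43  1.32  0.29 -0.65] F [0.1 0.  0.4] g 0.997
[312.59784084 242.73060023] [314.34638758 227.35137877]
```

View pics/wrist2c.png

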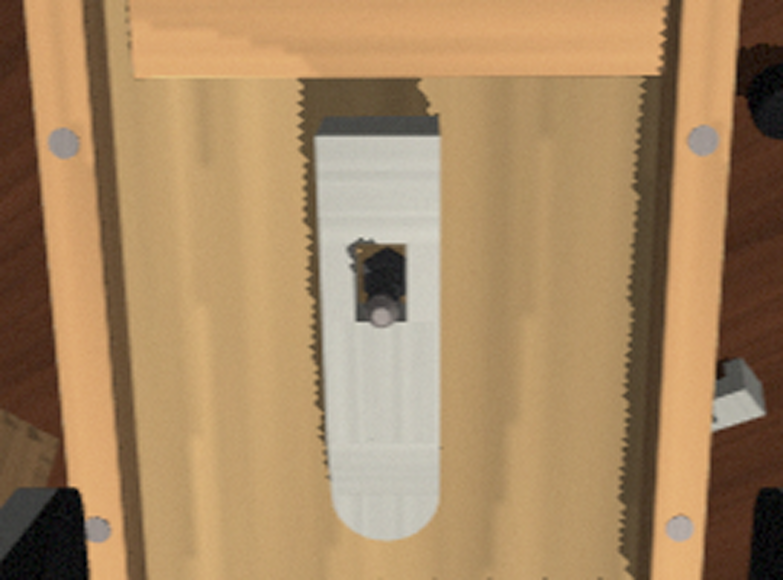

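```bash
cat >> h.py <<'E'
def dplane(info,uv,zd):
    o,d=ray("wrist",uv,info); o=td(o); d=D.T@d; return (o+d*(zd-o[2])/d[2])*1000
E
python3 - <<'E'
from h import *
i=camera_info("wrist"); i["world_from_camera"]=np.load("w2.npy")
w=lambda u,v:((u+.5)/2.9-.5+180,(v+.5)/2.9-.5+130)
for n,uv,z in [('nailL',(63,143),.022),('nailL2',(98,529),.022),('nailR',(702,140),.022),('nailR2',(679,528),.022),('panL',(135,77),.012),('panR',(660,75),.012),('tip',(381,317),.05),
 ('heelL',(315,137),.031),('heelR',(440,135),.031),('slot tl',(357,244),.027),('slot tr',(407,243),.027),('slot bl',(357,321),.027),('slot br',(407,321),.027),('toe',(386,540),.009),('sideL',(329,450),.017),('sideR',(440,450),.017)]:
    print(n,dplane(i,w(*uv),z).round(1))
E
```

```text
nailL [-42.3 -84.6  22. ]
nailL2 [ 67.1 -83.5  22. ]
nailR [-43.2  81.9  22. ]
nailR2 [66.6 82.6 22. ]
panL [-58.8 -67.2  12. ]
panR [-59.4  72.2  12. ]
tip [-2.8 -1.1 50. ]
heelL [-44.7 -18.   31. ]
heelR [-45.3  13.5  31. ]
slot tl [-16.6  -8.   27. ]
slot tr [-16.9   5.1  27. ]
slot bl [ 4.3 -8.3 27. ]
slot br [ 4.2  5.  27. ]
toe [76.7 -1.6  9. ]
sideL [ 44.9 -17.4  17. ]
sideR [44.9 14.3 17. ]
```

```bash
cat >> h.py <<'E'
O=O+D@np.array([-.0024,-.0009,0])
E
python3 - <<'E'
from h import *
st()
go(tw((.0115,-.0005,.08)),toolR(1,5.76))
go(tw((.0105,-.0005,.002)),toolR(1,5.76))
E
```

```text
t 2.15 tcp deck mm [ -2.3   9.2 172. ] world [ 0.4416 -0.0205  0.2746]
tool x,z in deck [-0.001  1.    -0.   ] [-0.002 -0.    -1.   ] q [-0.68  0.35  0.41  2.43  1.32  0.29 -0.65] F [0.1 0.  0.4] g 0.997
shift cm [-0.97  1.4   9.19] turn [5.64 0.02 0.04] | 9.4 5.6
shift cm [-0.97  1.32 16.99] turn [5.64 0.02 0.04] | 17.1 5.6
```

>>> step_arm(moves=[-0.3, 0.4, 2.5, 2, 0, 0, 8.5, -0.6, 0.8, 5, 4, 0, 0, 8.5, -1, 1.4, 7.5, 5.7, 0, 0, 8.5, -1, 1.4, 9, 5.7, 0, 0, 8.5, -1, 1.4, 9, 5.7, 0, 0, 8.5])

```text
time: 2.65
tcp_pos: [0.482, -0.0628, 0.2026]
eef_rot: [2.457, 1.243, 0.266]
contact_force: [-0.5, 1.2, 1.3]
grip_width: 0.995
```

```bash
python3 - <<'E'
from h import *
st()
go(tw((.0105,-.0005,.002)),toolR(1,5.76))
E
```

```text
t 2.65 tcp deck mm [11.6 -0.9 80.8] world [ 0.482  -0.0628  0.2026]
tool x,z in deck [ 0.  1. -0.] [-0.103 -0.    -0.995] q [-0.31  0.52  0.22  2.36  1.78  0.19 -0.96] F [-0.5  1.2  1.3] g 0.995
shift cm [0.04 0.7  7.85] turn [-0.14  0.   -0.02] | 7.9 0.1
```

>>> step_arm(moves=[0, 0.2, 2, 0, 0, 0, 8.5, 0, 0.4, 4, 0, 0, 0, 8.5, 0, 0.5, 5.5, 0, 0, 0, 8.5, 0, 0.6, 6.5, 0, 0, 0, 8.5, 0, 0.6, 6.5, 0, 0, 0, 8.5])

```text
time: 3.15
tcp_pos: [0.5073, -0.0817, 0.1463]
eef_rot: [2.455, 1.244, 0.263]
contact_force: [-0.1, -0.6, 0.1]
grip_width: 0.999
```

```bash
python3 - <<'E'
from h import *
st()
go(tw((.0105,-.0005,.002)),toolR(1,5.76))
i=camera_info("wrist"); im=camera("wrist"); np.save("w3.npy",i["world_from_camera"])
cv2.imwrite("pics/wrist3.png",cv2.cvtColor(im,cv2.COLOR_RGB2BGR))
cv2.imwrite("pics/side3.png",cv2.resize(cv2.cvtColor(camera("side"),cv2.COLOR_RGB2BGR)[200:350,230:390],None,fx=4,fy=4,interpolation=cv2.INTER_CUBIC))
E
```

```text
t 3.15 tcp deck mm [10.8 -1.3 16.3] world [ 0.5073 -0.0817  0.1463]
tool x,z in deck [-0.001  1.    -0.002] [-0.102 -0.002 -0.995] q [-0.08  0.66 -0.05  2.34  2.05  0.36 -1.2 ] F [-0.1 -0.6  0.1] g 0.999
shift cm [0.08 0.11 1.42] turn [-0.07  0.11  0.06] | 1.4 0.1
```

View pics/wrist3.png

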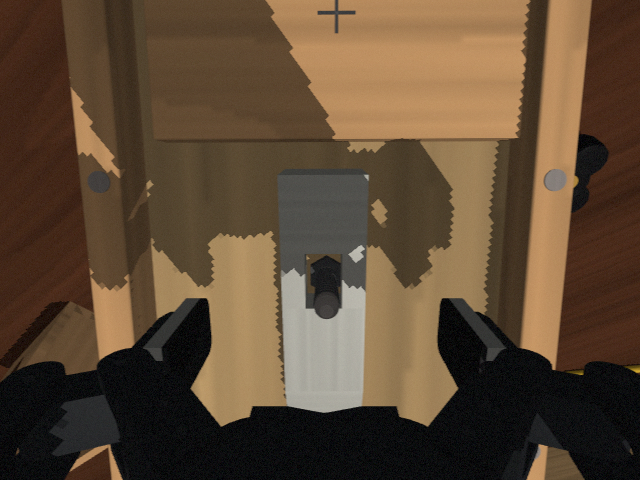

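View pics/side3.png

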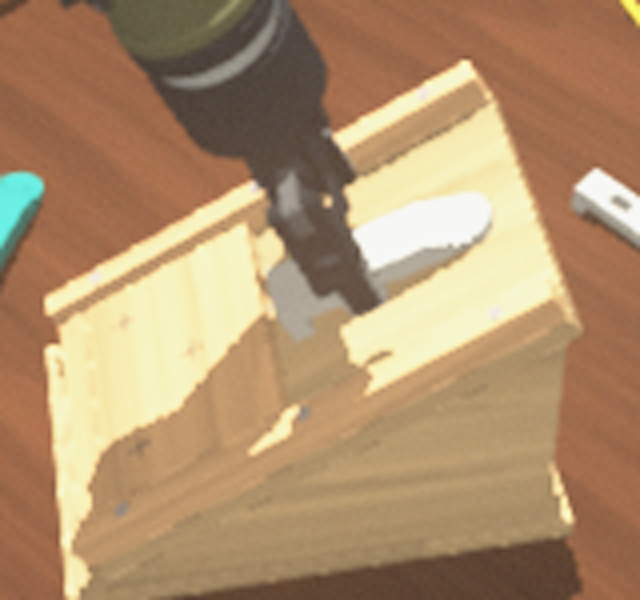

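>>> step_arm(grip_force=40, moves=[0, 0.1, 0.8, 0, 0, 0, 8.5, 0, 0.1, 1.4, 0, 0, 0, 8.5, 0, 0.1, 1.4, 0, 0, 0, 6, 0, 0.1, 1.4, 0, 0, 0, 4.5, 0, 0.1, 1.4, 0, 0, 0, 4])

```text
time: 3.75
tcp_pos: [0.5128, -0.0856, 0.1342]
eef_rot: [2.456, 1.244, 0.265]
contact_force: [0.7, 0.4, -0.3]
grip_width: 0.511
```

```bash
python3 - <<'E'
from h import *
st()
E
```

```text
t 3.75 tcp deck mm [10.5 -1.1  2.4] world [ 0.5128 -0.0856  0.1342]
tool x,z in deck [-0.001  1.    -0.001] [-0.101 -0.001 -0.995] q [-0.05  0.69 -0.08  2.33  2.09  0.39 -1.23] F [ 0.7  0.4 -0.3] g 0.511
```

>>> step_arm(grip_force=60, moves=[0, 0, 0, 0, 0, 0, 3, 0, 0, 0, 0, 0, 0, 2, 0, 0, 0, 0, 0, 0, 2, 0, 0, 0, 0, 0, 0, 2])

```text
time: 4.15
tcp_pos: [0.5128, -0.0854, 0.1344]
eef_rot: [2.456, 1.243, 0.266]
contact_force: [-3.0, 2.0, 5.5]
grip_width: 0.36
```

```bash
python3 - <<'E'
from h import *
st()
i=camera_info("wrist"); im=camera("wrist"); np.save("w4.npy",i["world_from_camera"])
cv2.imwrite("pics/wrist4.png",cv2.cvtColor(im,cv2.COLOR_RGB2BGR))
go(tw((.0105,-.0005,.03)),toolR(1,5.76))
E
```

```text
t 4.15 tcp deck mm [10.6 -0.9  2.7] world [ 0.5128 -0.0854  0.1344]
tool x,z in deck [-0.  1. -0.] [-0.101 -0.    -0.995] q [-0.05  0.69 -0.08  2.33  2.09  0.39 -1.23] F [-3.   2.   5.5] g 0.36
shift cm [ 0.04 -0.29 -2.72] turn [-0.04  0.02  0.01] | 2.7 0.0
```

View pics/wrist4.png

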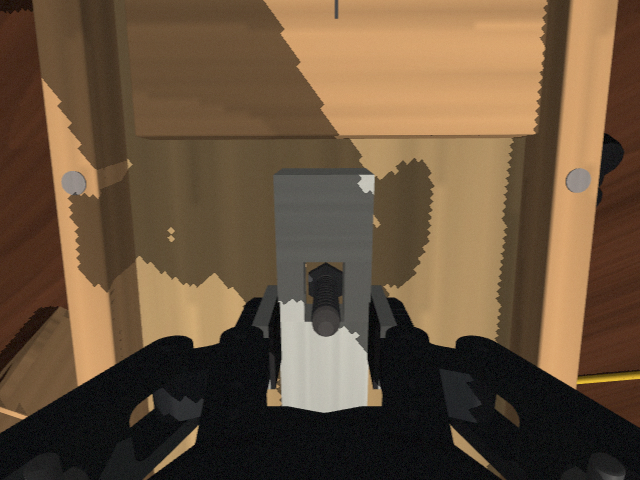

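>>> step_arm(grip_force=80, moves=[0, 0, -0.5, 0, 0, 0, 2, 0, -0.1, -1.5, 0, 0, 0, 2, 0, -0.3, -3, 0, 0, 0, 2, 0, -0.5, -4.5, 0, 0, 0, 2, 0, -0.6, -6, 0, 0, 0, 2])

```text
time: 4.7
tcp_pos: [0.4878, -0.0672, 0.187]
eef_rot: [2.457, 1.244, 0.265]
contact_force: [-0.4, 0.1, -3.5]
grip_width: 0.357
```

```bash
python3 - <<'E'
from h import *
st()
i=camera_info("wrist"); im=camera("wrist"); np.save("w5.npy",i["world_from_camera"])
cv2.imwrite("pics/wrist5.png",cv2.cvtColor(im,cv2.COLOR_RGB2BGR))
cv2.imwrite("pics/side5.png",cv2.resize(cv2.cvtColor(camera("side"),cv2.COLOR_RGB2BGR)[200:350,230:390],None,fx=4,fy=4,interpolation=cv2.INTER_CUBIC))
E
```

```text
t 4.7 tcp deck mm [10.1 -1.1 63.7] world [ 0.4878 -0.0672  0.187 ]
tool x,z in deck [-0.  1. -0.] [-0.102 -0.    -0.995] q [-0.22  0.56  0.1   2.36  1.89  0.25 -1.07] F [-0.4  0.1 -3.5] g 0.357
```

View pics/wrist5.png

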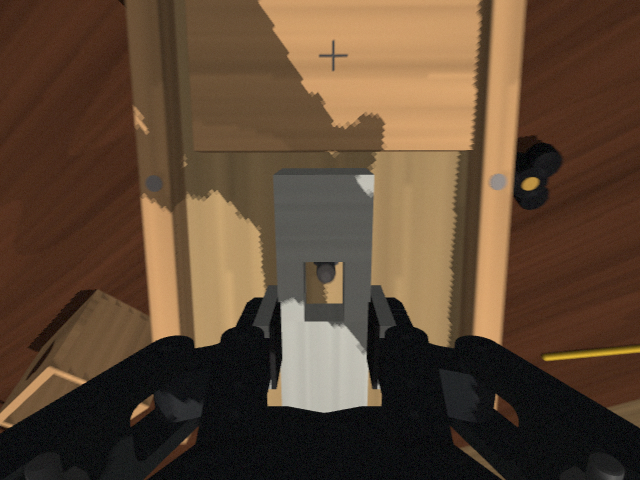

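View pics/side5.png

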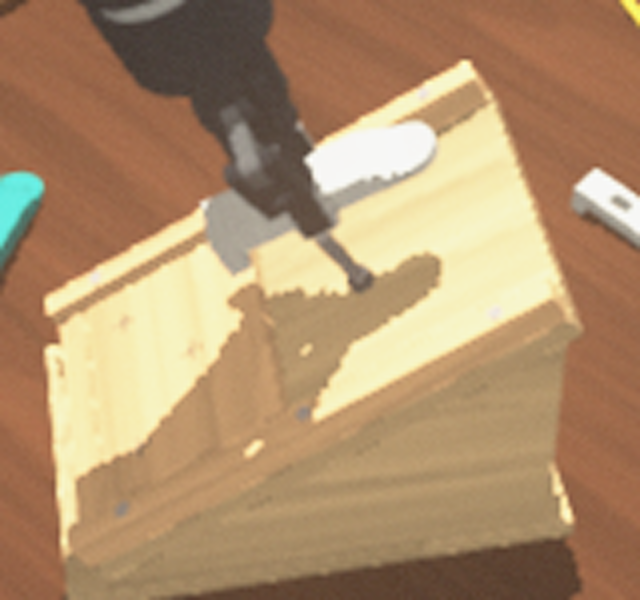

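>>> step_arm(moves=[0, -0.1, -1.5, 0, 0, 0, 2, 0, -0.3, -3, 0, 0, 0, 2, 0, -0.3, -3, 0, 0, -6, 2, 0, -0.3, -3, 0, 0, -13, 2, 0, -0.3, -3, 0, 0, -20, 2])

```text
time: 5.3
tcp_pos: [0.4765, -0.0587, 0.2123]
eef_rot: [2.182, 1.645, 0.167]
contact_force: [0.3, 0.2, -1.7]
grip_width: 0.356
```

```bash
python3 - <<'E'
from h import *
st()
E
```

```text
t 5.3 tcp deck mm [10.5 -0.9 92.7] world [ 0.4765 -0.0587  0.2123]
tool x,z in deck [-0.346  0.938  0.034] [-0.101 -0.001 -0.995] q [-0.43  0.52  0.38  2.37  1.8   0.1  -0.62] F [ 0.3  0.2 -1.7] g 0.356
```

>>> step_arm(moves=[0, 0, 0, 0, 0, -8, 2, 0, 0, 0, 0, 0, -16, 2, 0, 0, 0, 0, 0, -24, 2, 0, 0, 0, 0, 0, -32, 2, 0, 0, 0, 0, 0, -40, 2])

```text
time: 5.8
tcp_pos: [0.4764, -0.0588, 0.2121]
eef_rot: [1.48, 2.283, -0.035]
contact_force: [0.3, -0.3, -2.2]
grip_width: 0.358
```

```bash
python3 - <<'E'
from h import *
st()
E
```

```text
t 5.8 tcp deck mm [10.4 -1.1 92.5] world [ 0.4764 -0.0588  0.2121]
tool x,z in deck [-0.865  0.494  0.088] [-0.102 -0.001 -0.995] q [-0.48  0.53  0.46  2.37  2.08  0.06 -0.19] F [ 0.3 -0.3 -2.2] g 0.358
```

```bash
cat >> h.py <<'E'
def toolY(deg,pitch=0): # toolR turned deg about own z
    return toolR(1,pitch)@Ro.from_euler('z',deg,degrees=True).as_matrix()
E
python3 - <<'E'
from h import *
p=tw((.0105,-.001,.093))
go(p,toolY(-60,0)); go(p,toolY(-100,0)); 
E
```

```text
shift cm [-0.    0.01 -0.05] turn [-2.96 -5.04  0.39] | 0.0 5.9
shift cm [-0.    0.01 -0.05] turn [ -1.08  -5.87 -39.58] | 0.0 40.0
```

>>> step_arm(moves=[0, 0, 0, -3, -5, 0, 2, 0, 0, 0, -2.5, -5.2, -8, 2, 0, 0, 0, -2, -5.4, -16, 2, 0, 0, 0, -1.5, -5.6, -24, 2, 0, 0, 0, -1.3, -5.8, -32, 2])

```text
time: 6.3
tcp_pos: [0.4767, -0.0586, 0.2122]
eef_rot: [0.77, 2.523, -0.238]
contact_force: [-0.5, 0.7, -2.0]
grip_width: 0.354
```

```bash
python3 - <<'E'
from h import *
st()
p=tw((.0105,-.001,.093))
go(p,toolY(-130,0)); go(p,toolY(-180,0)); 
E
```

```text
t 6.3 tcp deck mm [10.5 -0.7 92.5] world [ 0.4767 -0.0586  0.2122]
tool x,z in deck [-0.999 -0.042 -0.   ] [ 0.    -0.003 -1.   ] q [-0.47  0.54  0.35  2.45  2.28  0.27  0.09] F [-0.5  0.7 -2. ] g 0.354
shift cm [ 0.   -0.03 -0.05] turn [ -0.16  -0.04 -37.58] | 0.1 37.6
shift cm [ 0.   -0.03 -0.05] turn [ -0.14  -0.11 -87.58] | 0.1 87.6
```

>>> step_arm(moves=[0, 0, 0, 0, 0, -8, 2, 0, 0, 0, 0, 0, -16, 2, 0, 0, 0, 0, 0, -24, 2, 0, 0, 0, 0, 0, -32, 2, 0, 0, 0, 0, 0, -40, 2])

```text
time: 6.8
tcp_pos: [0.4766, -0.0587, 0.2121]
eef_rot: [-0.143, 2.697, -0.462]
contact_force: [0.7, -0.6, -2.5]
grip_width: 0.356
```

```bash
python3 - <<'E'
from h import *
st()
p=tw((-.0105,-.001,.093))
go(p,toolY(-180,0)); 
E
```

```text
t 6.8 tcp deck mm [10.4 -0.9 92.5] world [ 0.4766 -0.0587  0.2121]
tool x,z in deck [-0.738 -0.675  0.002] [ 0.    -0.003 -1.   ] q [-0.55  0.57  0.49  2.45  2.57  0.22  0.51] F [ 0.7 -0.6 -2.5] g 0.356
shift cm [ 1.55  1.4  -0.05] turn [ -0.08  -0.16 -47.58] | 2.1 47.6
```

>>> step_arm(moves=[0.3, 0.3, 0, 0, 0, -8, 2, 0.6, 0.6, 0, 0, 0, -16, 2, 1, 0.9, 0, 0, 0, -24, 2, 1.4, 1.2, 0, 0, 0, -32, 2, 1.7, 1.5, 0, 0, 0, -40, 2])

```text
time: 7.3
tcp_pos: [0.4604, -0.0471, 0.2006]
eef_rot: [-1.098, 2.582, -0.649]
contact_force: [0.1, 0.5, -1.7]
grip_width: 0.352
```

```bash
python3 - <<'E'
from h import *
st()
p=tw((-.015,-.001,.093))
go(p,toolY(-180,0)); 
E
```

```text
t 7.3 tcp deck mm [-12.6  -1.1  92.5] world [ 0.4604 -0.0471  0.2006]
tool x,z in deck [-0.132 -0.991  0.003] [-0.    -0.003 -1.   ] q [-0.63  0.61  0.57  2.51  2.87  0.27  0.87] F [ 0.1  0.5 -1.7] g 0.352
shift cm [ 0.02  0.24 -0.05] turn [-0.   -0.16 -7.57] | 0.2 7.6
```

>>> step_arm(moves=[0, 0.1, 0, 0, -0.1, -4, 2, 0, 0.2, 0, 0, -0.1, -7.6, 2, 0, 0.2, 0, 0, -0.1, -7.6, 2, 0, 0.2, 0, 0, -0.1, -7.6, 2])

```text
time: 7.7
tcp_pos: [0.4595, -0.0461, 0.2]
eef_rot: [-1.267, 2.526, -0.676]
contact_force: [0.7, 0.7, -2.2]
grip_width: 0.354
```

```bash
python3 - <<'E'
from h import *
st()
p=tw((-.015,-.001,.093))
go(p,toolY(-180,0)); 
i=camera_info("wrist"); im=camera("wrist"); np.save("w6.npy",i["world_from_camera"])
cv2.imwrite("pics/wrist6.png",cv2.cvtColor(im,cv2.COLOR_RGB2BGR))
im=camera("side");cv2.imwrite("pics/side6f.png",cv2.cvtColor(im,cv2.COLOR_RGB2BGR))
cv2.imwrite("pics/side6.png",cv2.resize(cv2.cvtColor(im,cv2.COLOR_RGB2BGR)[200:350,230:390],None,fx=4,fy=4,interpolation=cv2.INTER_CUBIC))
E
```

```text
t 7.7 tcp deck mm [-14.   -0.8  92.6] world [ 0.4595 -0.0461  0.2   ]
tool x,z in deck [-0.007 -1.     0.001] [ 0.001 -0.001 -1.   ] q [-0.65  0.62  0.58  2.51  2.92  0.27  0.94] F [ 0.7  0.7 -2.2] g 0.354
shift cm [ 0.02  0.1  -0.04] turn [-0.04 -0.07 -0.4 ] | 0.1 0.4
```

View pics/wrist6.png

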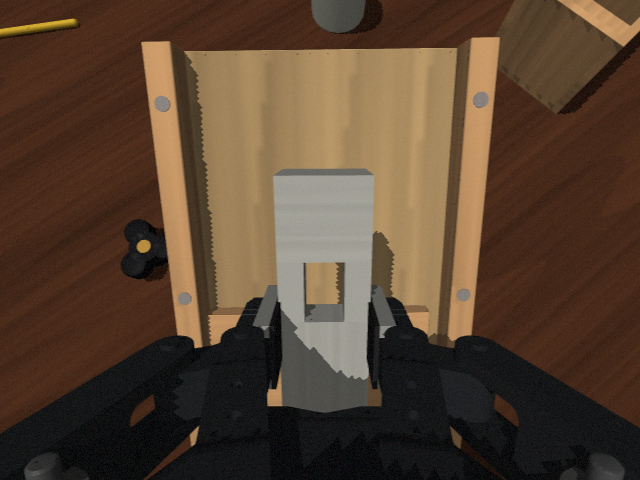

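View pics/side6.png

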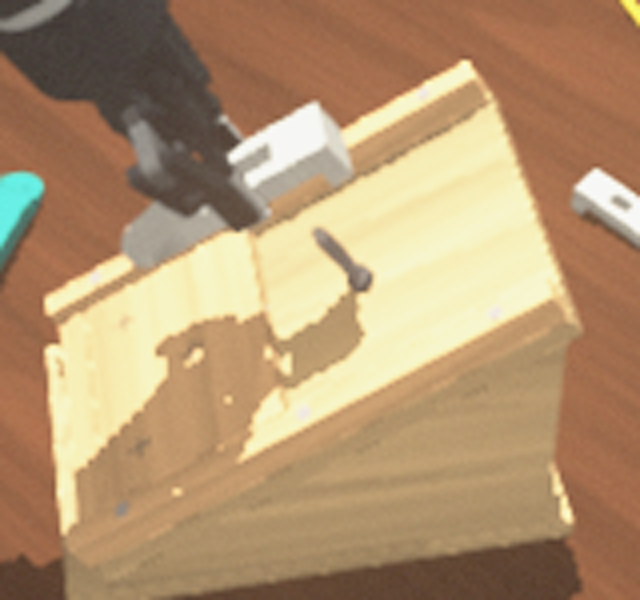

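```bash
python3 - <<'E'
from h import *
i=camera_info("wrist"); i["world_from_camera"]=np.load("w6.npy")
s=state(); R=Ro.from_rotvec(s["eef_rot"]).as_matrix(); p=s["tcp_pos"]
def tp(uv,zt):
    o,d=ray("wrist",uv,i); o=R.T@(o-p); d=R.T@d; return (o+d*(zt-o[2])/d[2])*1000
for zt in (-.016,-.019,-.022):
    print(zt); 
    for n,uv in [('hL',(274,175)),('hR',(373.5,175)),('sTL',(304.5,262.5)),('sTR',(344.5,262.5)),('sBL',(304.5,321)),('sBR',(344.5,321))]: print(n,tp(uv,zt).round(1)[:2],end=' ')
# stud foot/nails in this view
print()
for n,uv,z in [('nTL',(162,104),.022),('nTR',(481,100),.022),('nBL',(184.5,298.5),.022),('nBR',(463,295),.022),('edgeL',(185,51),0),('edgeR',(470,48),0),('panL',(209,316),.012),('panR',(428,312),.012)]: print(n,dplane(i,uv,z).round(1))
# side view: slot corners
print(proj("side",tw((0,0,.05))),proj("side",tw((0,0,.0))))
for x in(-.005,0,.005): print(x,proj("side",tw((x,0,.113))))
E
python3 - <<'E'
import cv2
a=cv2.imread("pics/side6f.png")[215:275,255:325];cv2.imwrite("pics/side6z.png",cv2.resize(a,None,fx=9,fy=9,interpolation=cv2.INTER_CUBIC))
E
```

```text
-0.016
hL [-16.3 -53.4] hR [ 15.9 -53.3] sTL [ -6.8 -23.6] sTR [  6.9 -23.6] sBL [-7.1 -1.5] sBR [ 7.2 -1.5] -0.019
hL [-15.9 -53.6] hR [ 15.5 -53.6] sTL [ -6.7 -24.6] sTR [  6.7 -24.6] sBL [-7.  -3.1] sBR [ 7.  -3.1] -0.022
hL [-15.5 -53.9] hR [ 15.1 -53.9] sTL [ -6.5 -25.6] sTR [  6.6 -25.6] sBL [-6.8 -4.6] sBR [ 6.9 -4.6] 
nTL [69.1 83.4 22. ]
nTR [ 69.9 -83.4  22. ]
nBL [-40.7  82.8  22. ]
nBR [-39.7 -83.6  22. ]
edgeL [98.8 76.   0. ]
edgeR [ 99.2 -83.1   0. ]
panL [-57.1  72.4  12. ]
panR [-55.4 -66.3  12. ]
[308.78429386 257.99487984] [320.53531073 270.95598888]
-0.005 [290.70545079 241.56987687]
0 [292.82041518 240.38707837]
0.005 [294.94019412 239.20158732]
```

View pics/side6z.png

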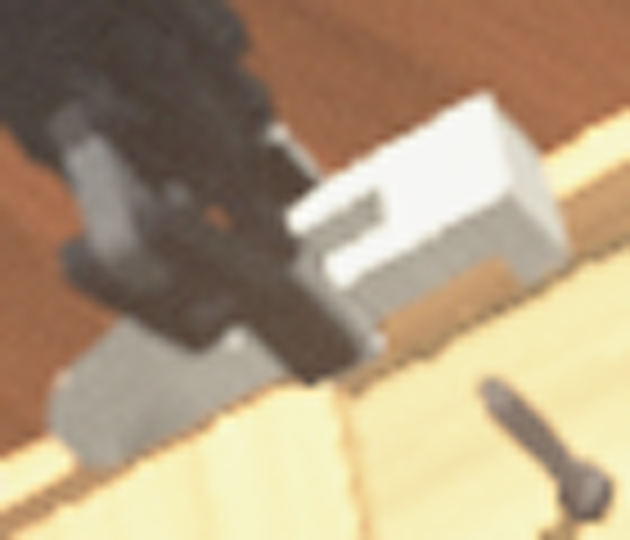

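>>> step_arm(moves=[0, 0, 1, 0, 0, -0.4, 2, 0, 0, 2, 0, 0, -0.4, 2, 0, 0, 3, 0, 0, -0.4, 2, 0, 0, 4, 0, 0, -0.4, 2, 0, 0, 4, 0, 0, -0.4, 2])

```text
time: 8.3
tcp_pos: [0.4759, -0.0588, 0.1643]
eef_rot: [-1.278, 2.524, -0.679]
contact_force: [0.4, 1.0, -1.6]
grip_width: 0.357
```

```bash
python3 - <<'E'
from h import *
st()
go(tw((-.0139,-.0002,.0095)),toolY(-180,0)); 
im=camera("side")
i=camera_info("wrist"); w=camera("wrist"); np.save("w7.npy",i["world_from_camera"])
cv2.imwrite("pics/wrist7.png",cv2.cvtColor(w,cv2.COLOR_RGB2BGR)[150:420,180:460])
cv2.imwrite("pics/side7.png",cv2.resize(cv2.cvtColor(im,cv2.COLOR_RGB2BGR)[215:295,250:350],None,fx=7,fy=7,interpolation=cv2.INTER_CUBIC))
E
```

```text
t 8.3 tcp deck mm [-13.9  -1.4  51.3] world [ 0.4759 -0.0588  0.1643]
tool x,z in deck [ 0.001 -1.     0.003] [ 0.    -0.003 -1.   ] q [-0.54  0.71  0.49  2.5   2.96  0.38  0.91] F [ 0.4  1.  -1.6] g 0.357
shift cm [-0.13  0.    4.18] turn [-0.02 -0.16  0.05] | 4.2 0.2
```

View pics/wrist7.png

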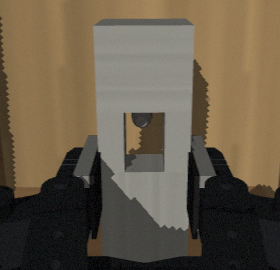

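View pics/side7.png

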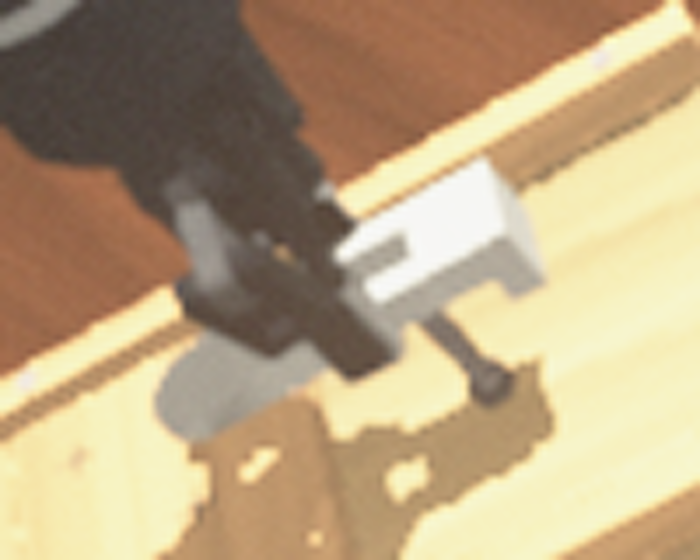

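>>> step_arm(moves=[-0.1, 0, 0.3, 0, -0.1, 0, 2, -0.1, 0, 0.8, 0, -0.1, 0, 2, -0.1, 0, 1.4, 0, -0.1, 0, 2, -0.1, 0, 2, 0, -0.1, 0, 2, -0.1, 0, 2.4, 0, -0.1, 0, 2])

```text
time: 8.9
tcp_pos: [0.4861, -0.0646, 0.1443]
eef_rot: [-1.278, 2.521, -0.677]
contact_force: [0.3, -0.3, -2.7]
grip_width: 0.354
```

```bash
python3 - <<'E'
from h import *
st()
go(tw((-.0139,-.0002,.0095)),toolY(-180,0)); 
i=camera_info("wrist"); w=camera("wrist"); np.save("w8.npy",i["world_from_camera"])
cv2.imwrite("pics/wrist8.png",cv2.cvtColor(w,cv2.COLOR_RGB2BGR)[150:420,180:460])
im=camera("side")
cv2.imwrite("pics/side8.png",cv2.resize(cv2.cvtColor(im,cv2.COLOR_RGB2BGR)[215:295,250:350],None,fx=7,fy=7,interpolation=cv2.INTER_CUBIC))
E
```

```text
t 8.9 tcp deck mm [-13.8  -0.   28.2] world [ 0.4861 -0.0646  0.1443]
tool x,z in deck [ 0.001 -1.    -0.   ] [ 0.001  0.    -1.   ] q [-0.49  0.77  0.46  2.49  2.97  0.44  0.9 ] F [ 0.3 -0.3 -2.7] g 0.354
shift cm [0.02 0.01 1.87] turn [-0.06  0.02  0.07] | 1.9 0.1
```

View pics/wrist8.png

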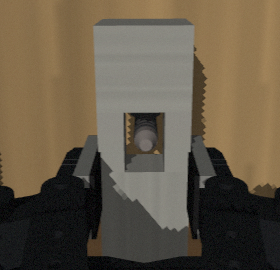

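View pics/side8.png

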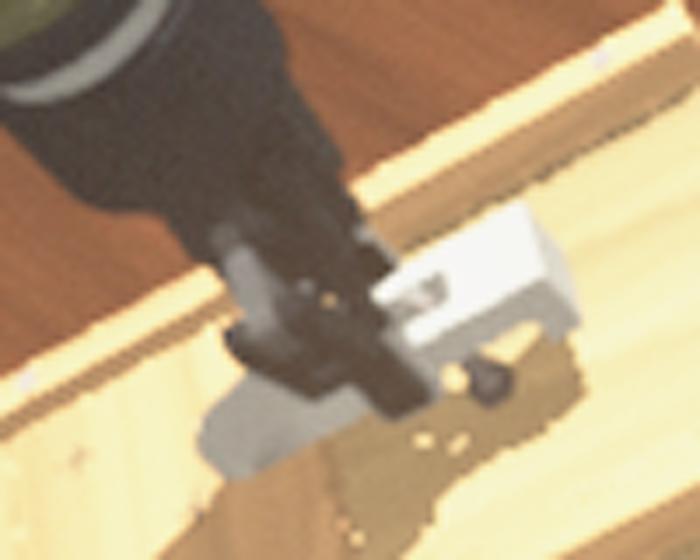

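>>> step_arm(moves=[0, 0, 0.5, 0, 0, 0, 2, 0, 0, 1, 0, 0, 0, 2, 0, 0, 1.3, 0, 0, 0, 2, 0, 0, 1.5, 0, 0, 0, 2, 0, 0, 1.5, 0, 0, 0, 2])

```text
time: 9.5
tcp_pos: [0.4919, -0.069, 0.1316]
eef_rot: [-1.278, 2.521, -0.677]
contact_force: [0.3, 0.0, -2.2]
grip_width: 0.356
```

>>> step_arm(moves=[0, 0, 0.1, 0, 0, 0, 2, 0, 0, 0.2, 0, 0, 0, 2, 0, 0, 0.2, 0, 0, 0, 2])

```text
time: 9.8
tcp_pos: [0.4927, -0.0695, 0.1301]
eef_rot: [-1.278, 2.521, -0.677]
contact_force: [-0.1, -0.2, -2.1]
grip_width: 0.354
```

```bash
python3 - <<'E'
from h import *
st()
E
```

```text
t 9.8 tcp deck mm [-13.8  -0.   11.8] world [ 0.4927 -0.0695  0.1301]
tool x,z in deck [ 0.001 -1.    -0.001] [ 0.001  0.001 -1.   ] q [-0.46  0.8   0.43  2.48  2.98  0.47  0.89] F [-0.1 -0.2 -2.1] g 0.354
```

>>> step_arm(moves=[0, 0, 0.1, 0, 0, 0, 2, 0, 0, 0.15, 0, 0, 0, 2, 0, 0, 0.15, 0, 0, 0, 2])

```text
time: 10.1
tcp_pos: [0.4933, -0.0699, 0.1288]
eef_rot: [-1.278, 2.521, -0.677]
contact_force: [-0.3, -0.3, -2.5]
grip_width: 0.356
```

>>> step_arm(moves=[0, 0, 0.1, 0, 0, 0, 2, 0, 0, 0.1, 0, 0, 0, 2])

```text
time: 10.3
tcp_pos: [0.4938, -0.0702, 0.1279]
eef_rot: [-1.278, 2.521, -0.677]
contact_force: [0.0, -0.3, -1.6]
grip_width: 0.357
```

```bash
python3 - <<'E'
from h import *
st(); print(state()["moment"])
im=camera("side")
cv2.imwrite("pics/side9.png",cv2.resize(cv2.cvtColor(im,cv2.COLOR_RGB2BGR)[215:295,250:350],None,fx=7,fy=7,interpolation=cv2.INTER_CUBIC))
E
```

```text
t 10.3 tcp deck mm [-13.8  -0.    9.2] world [ 0.4938 -0.0702  0.1279]
tool x,z in deck [ 0.001 -1.    -0.   ] [ 0.001  0.    -1.   ] q [-0.45  0.81  0.43  2.48  2.98  0.47  0.89] F [ 0.  -0.3 -1.6] g 0.357
[ 0.45097147  0.64481446 -0.04411679]
```

View pics/side9.png

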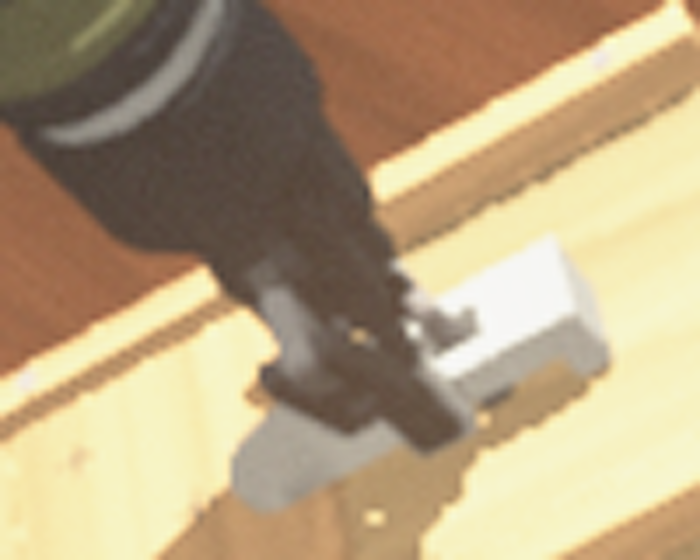

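Still just above; continue by millimetres until a contact force shows.

>>> step_arm(moves=[0, 0, 0.1, 0, 0, 0, 2, 0, 0, 0.1, 0, 0, 0, 2])

```text
time: 10.55
tcp_pos: [0.4941, -0.0705, 0.127]
eef_rot: [-1.278, 2.521, -0.677]
contact_force: [-0.9, -0.4, -1.6]
grip_width: 0.357
```

>>> step_arm(moves=[0, 0, 0.1, 0, 0, 0, 2, 0, 0, 0.1, 0, 0, 0, 2])

```text
time: 10.75
tcp_pos: [0.4944, -0.0708, 0.1266]
eef_rot: [-1.278, 2.521, -0.677]
contact_force: [-2.7, 1.6, 3.9]
grip_width: 0.36
```

```bash
python3 - <<'E'
from h import *
st(); print(state()["moment"])
E
```

```text
t 10.75 tcp deck mm [-13.7  -0.1   7.6] world [ 0.4944 -0.0708  0.1266]
tool x,z in deck [ 0.001 -1.    -0.001] [ 0.001  0.001 -1.   ] q [-0.45  0.81  0.43  2.48  2.98  0.48  0.89] F [-2.7  1.6  3.9] g 0.36
[0.54529338 0.51403929 0.09379749]
```

>>> step_arm(grip_force=40, moves=[0, 0, 0.05, 0, 0, 0, 2, 0, 0, 0.05, 0, 0, 0, 2, 0, 0, 0.05, 0, 0, 0, 2])

```text
time: 11.05
tcp_pos: [0.4944, -0.0708, 0.1265]
eef_rot: [-1.278, 2.52, -0.677]
contact_force: [-4.1, 3.3, 10.7]
grip_width: 0.357
```

```bash
python3 - <<'E'
from h import *
st(); print(state()["moment"])
i=camera_info("wrist"); w=camera("wrist"); np.save("w10.npy",i["world_from_camera"])
cv2.imwrite("pics/wrist10.png",cv2.cvtColor(w,cv2.COLOR_RGB2BGR))
im=camera("side")
cv2.imwrite("pics/side10.png",cv2.resize(cv2.cvtColor(im,cv2.COLOR_RGB2BGR)[215:295,250:350],None,fx=7,fy=7,interpolation=cv2.INTER_CUBIC))
E
```

```text
t 11.05 tcp deck mm [-13.8  -0.1   7.6] world [ 0.4944 -0.0708  0.1265]
tool x,z in deck [ 0.001 -1.    -0.001] [ 0.002  0.001 -1.   ] q [-0.45  0.81  0.43  2.48  2.98  0.48  0.89] F [-4.1  3.3 10.7] g 0.357
[0.58867827 0.42511489 0.14001021]
```

View pics/wrist10.png

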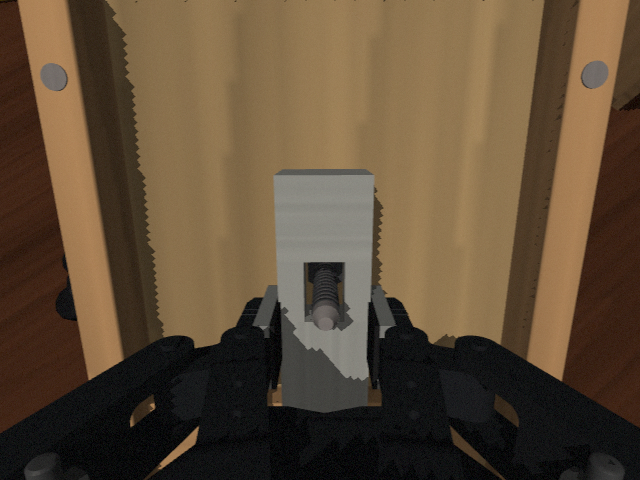

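View pics/side10.png

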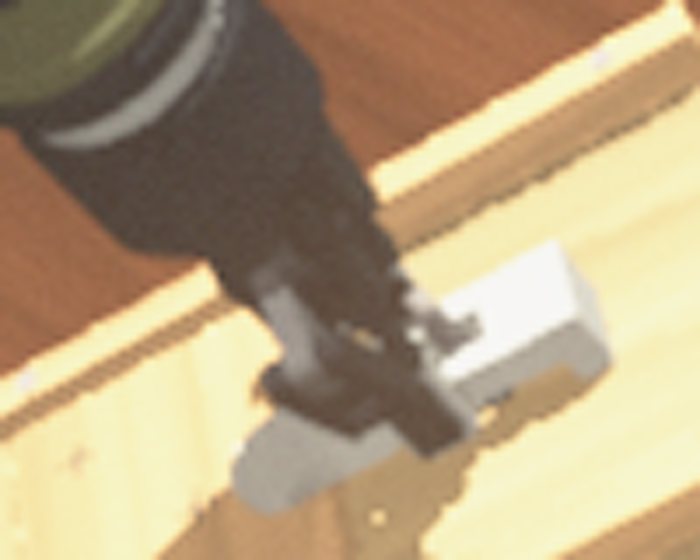

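>>> step_arm(grip_force=20, moves=[0, 0, -0.05, 0, 0, 0, 2.5, 0, 0, -0.05, 0, 0, 0, 3.2, 0, 0, -0.05, 0, 0, 0, 4, 0, 0, -0.05, 0, 0, 0, 5, 0, 0, -0.05, 0, 0, 0, 6])

```text
time: 11.65
tcp_pos: [0.4947, -0.071, 0.1262]
eef_rot: [-1.278, 2.521, -0.678]
contact_force: [1.1, -0.1, -0.6]
grip_width: 0.702
```

>>> step_arm(moves=[0, 0, 0, 0, 0, 0, 6.5, 0, 0, 0, 0, 0, 0, 6.5, 0, 0, 0, 0, 0, 0, 6.5])

```text
time: 11.95
tcp_pos: [0.4945, -0.0708, 0.1262]
eef_rot: [-1.278, 2.521, -0.677]
contact_force: [-0.0, 0.2, -0.8]
grip_width: 0.756
```

```bash
python3 - <<'E'
from h import *
st()
i=camera_info("wrist"); w=camera("wrist")
cv2.imwrite("pics/wrist11.png",cv2.cvtColor(w,cv2.COLOR_RGB2BGR))
E
```

```text
t 11.95 tcp deck mm [-13.8  -0.    7.3] world [ 0.4945 -0.0708  0.1262]
tool x,z in deck [ 0.001 -1.    -0.   ] [ 0.001  0.    -1.   ] q [-0.45  0.81  0.43  2.48  2.98  0.48  0.89] F [-0.   0.2 -0.8] g 0.756
```

View pics/wrist11.png

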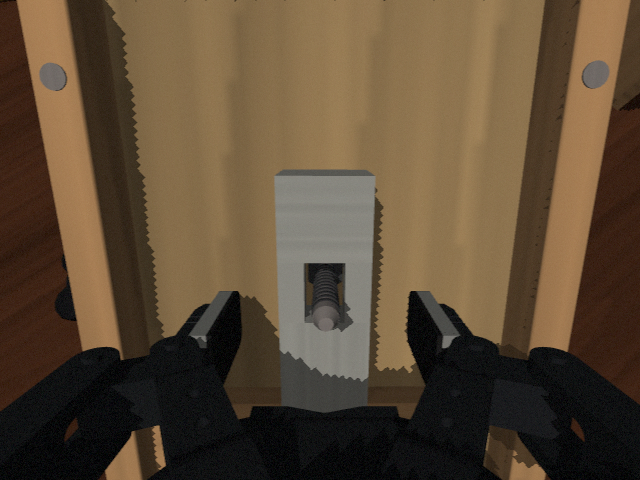

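Released; the bar did not move (slot still at columns 304–344, stud in it). Withdraw along the stud.

>>> step_arm(moves=[0, 0, -1, 0, 0, 0, 6.5, 0, 0, -3, 0, 0, 0, 6.5, 0, 0, -6, 0, 0, 0, 6.5, 0, 0, -9, 0, 0, 0, 6.5, 0, 0, -12, 0, 0, 0, 6.5])

```text
time: 12.5
tcp_pos: [0.4446, -0.035, 0.231]
eef_rot: [-1.277, 2.523, -0.674]
contact_force: [0.6, 0.1, -0.4]
grip_width: 0.756
```

>>> step_arm(moves=[0, -3, -2, 0, 0, 0, 6.5, 0, -6, -3, 0, 0, 0, 6.5, 0, -6, -3, 0, 0, 0, 6.5, 0, -6, -3, 0, 0, 0, 6.5])

```text
time: 12.9
tcp_pos: [0.4756, -0.0503, 0.2729]
eef_rot: [-1.268, 2.481, -0.689]
contact_force: [0.4, 0.7, -0.4]
grip_width: 0.762
```

```bash
python3 - <<'E'
from h import *
st()
i=camera_info("wrist"); w=camera("wrist"); np.save("w12.npy",i["world_from_camera"])
cv2.imwrite("pics/wrist12.png",cv2.cvtColor(w,cv2.COLOR_RGB2BGR))
im=camera("side");cv2.imwrite("pics/side12.png",cv2.cvtColor(im,cv2.COLOR_RGB2BGR))
im=camera("scene");cv2.imwrite("pics/scene12.png",cv2.cvtColor(im,cv2.COLOR_RGB2BGR))
E
```

```text
t 12.9 tcp deck mm [ 35.8   5.2 148. ] world [ 0.4756 -0.0503  0.2729]
tool x,z in deck [ 0.    -1.    -0.028] [ 0.03   0.028 -0.999] q [-0.76  0.45  0.73  2.41  2.22  0.08  1.73] F [ 0.4  0.7 -0.4] g 0.762
```

View pics/wrist12.png

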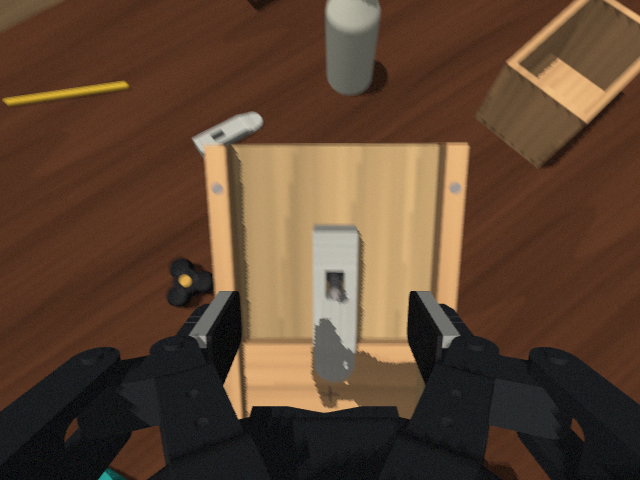

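View pics/side12.png

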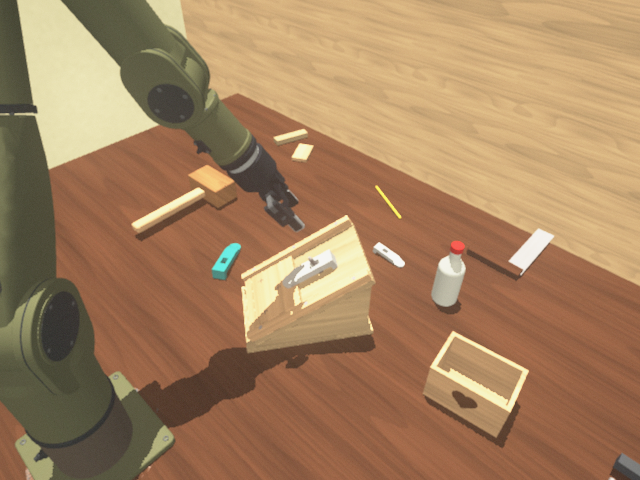

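View pics/scene12.png

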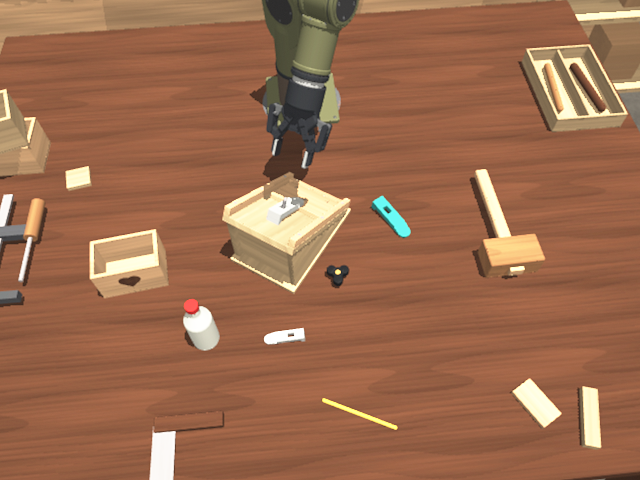

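>>> step_arm(moves=[0, 0, 0, 0, 0, 0, 6.5, 0, 0, 0, 0, 0, 0, 6.5])

```text
time: 13.25
tcp_pos: [0.4759, -0.0505, 0.2722]
eef_rot: [-1.269, 2.481, -0.69]
contact_force: [-1.3, 0.4, -0.0]
grip_width: 0.757
```

```bash
python3 - <<'E'
from h import *
st()
i=camera_info("wrist"); w=camera("wrist"); np.save("w13.npy",i["world_from_camera"])
w=cv2.cvtColor(w,cv2.COLOR_RGB2BGR)
cv2.imwrite("pics/wrist13.png",cv2.resize(w[120:420,200:480],None,fx=2,fy=2,interpolation=cv2.INTER_CUBIC))
im=cv2.imread("pics/side12.png"); cv2.imwrite("pics/side13.png",cv2.resize(im[215:335,235:375],None,fx=5,fy=5,interpolation=cv2.INTER_CUBIC))
E
```

```text
t 13.25 tcp deck mm [ 35.8   5.3 147.2] world [ 0.4759 -0.0505  0.2722]
tool x,z in deck [ 0.001 -1.    -0.027] [ 0.03   0.027 -0.999] q [-0.75  0.45  0.73  2.41  2.24  0.08  1.72] F [-1.3  0.4 -0. ] g 0.757
```

View pics/wrist13.png

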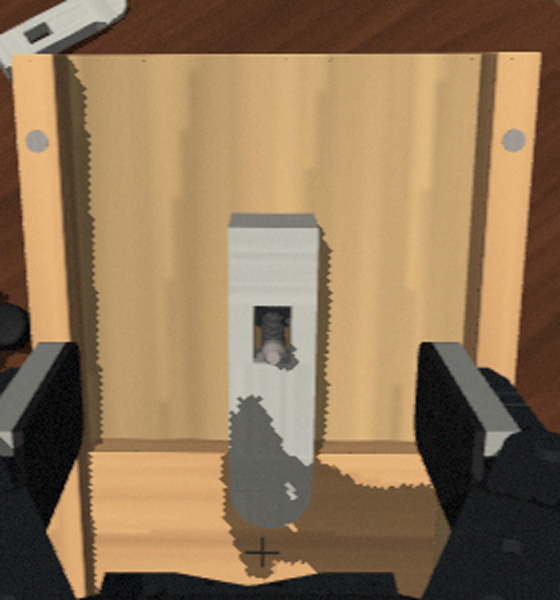

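View pics/side13.png

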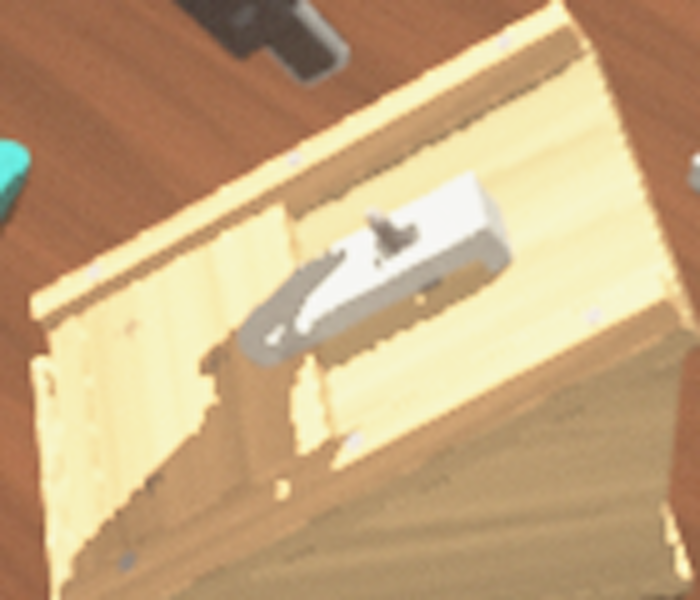

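```bash
python3 - <<'E'
from h import *
i=camera_info("wrist"); i["world_from_camera"]=np.load("w13.npy")
w=lambda u,v:((u+.5)/2-.5+200,(v+.5)/2-.5+120)
for n,uv,z in [('nL',(37,141),.022),('nR',(514,140),.022),('tip',(272,357),.05),('heelL',(229,228),.027),('heelR',(319,227),.027),('slotTL',(254,306),.027),('slotTR',(292,306),.027),('slotBL',(254,362),.027),('slotBR',(292,362),.027),('toe',(271,529),.019),('panL',(90,451),.012),('panR',(415,453),.012)]:
    print(n,dplane(i,w(*uv),z).round(1))
E
```

```text
nL [69.3 83.4 22. ]
nR [ 70.3 -83.3  22. ]
tip [ 0.4  0.  50. ]
heelL [39.5 15.5 27. ]
heelR [ 40.1 -16.2  27. ]
slotTL [10.8  6.6 27. ]
slotTR [10.9 -7.2 27. ]
slotBL [-10.8   6.5  27. ]
slotBR [-10.7  -7.5  27. ]
toe [-85.3  -0.4  19. ]
panL [-56.   72.7  12. ]
panR [-54.8 -57.4  12. ]
```

```bash
python3 - <<'E'
from h import *
print(hand_in()); st()
E
```

```text
the job is handed in; nothing more can be done
None
the job is handed in; nothing more can be done
```

I lifted the bar off the stud, turned it end for end and lowered it back over the stud. It was still in the grip when a contact force of about 12 N showed it was resting. I then released it, withdrew the arm and handed the job in at about 13.3 s.

The last wrist-camera picture, taken before the hand-in, gives these readings in the deck frame:

| Check | Measured | Needed |
|---|---|---|
| Slot centre along / across | 0 mm / −0.4 mm | within 11 mm / 7 mm |
| Toe tip along / across | −85 mm / −0.4 mm | below −65 mm / within 22 mm |
| Panel upper edge | about −55.5 mm | moved under 8 mm (given as −56 mm) |

- **Height and tilt:** I did not measure these directly. Casting the image points onto the height of a properly fitted bar's upper face gave a slot 21.6 mm long and a bar 31.7 mm wide. The true sizes are 22 mm and 32 mm, so this fits a bar lying flat. The side view also shows it level, with the leg on the deck.
- **Knob, mallet, box and glue bottle:** by eye, all four are where they were in the first scene and side pictures.
- **Disagreement:** my first deck position, from the scene and side cameras, was about 2.5 mm off the wrist camera's. I used the wrist camera's values, which matched before and after the turn. No check failed.

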